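# Shut and lock the conveyor drive-box hatch

### The arm

A 7-joint arm with a two-finger parallel gripper is mounted at the origin on the work surface. World frame = base frame: x ahead of the robot, y to its left, z up, the work surface at z = 0. Lengths are in m, angles in rad, forces in N, time in s.
With the tool pointing down it reaches from about 0.4 to 0.85 m from the base axis. Payload 10.4 kg.
Tool frame: the origin (TCP) lies between the finger pads; the fingertips stand 17 mm ahead of it and the grasp point (between the pads) lies 2 mm behind it (r.tip_extent is the distance from the TCP to the fingertips, in m); z points along the fingers, x is the direction in which the jaws open and shut, and the axes are right-handed (so a half turn about z gives the same grasp; the last joint's range is limited). The gripper opens to 87 mm and grips with 3 to 60 N. Pads are 19 mm wide; open, the fingers measure 117 mm over their backs; the gripper's body (75 mm by 190 mm) begins 51 mm behind the grasp point.
Start: joints at [1.142, 0.332, -0.065, 1.46, 0.022, 1.35, -0.088], TCP at [0.247, -0.574, 0.24] pointing down, gripper open.
Joint ranges: [-2.6, 2.6], [-0.5, 2.12], [-1.47, 1.34], [0.16, 2.42], [-1.27, 4.41], [0.06, 2.06], [-2.6, 2.6]. Speed limits (rad/s): [2.22, 2.22, 2.79, 2.79, 3.14, 3.14, 3.14].

### API

Orientations are given as a 3x3 rotation matrix whose columns are the frame's x, y, z axes.
In Python, from station import r, eoat, readout, cams gives the robot as it stands. Calls block until the motion is done:
- r.move_ptp(position, orientation): joint-space move of the TCP to a pose.
- r.move_linear(position, orientation=None, max_speed=0.15, contact_N=None): straight line of the TCP; orientation=None keeps the orientation; max_speed is the mean speed in m/s. With contact_N (N) it stops when the force on the tool has changed by that much, and returns True; else False.
- r.set_joints(angles): joint-space move.
- eoat.release() and eoat.grab(): open the fingers fully, or close them until they stop; the grip force is fixed at half the most.
- r.hold(seconds).
- r.solve_ik(position, orientation): joint angles nearest the present ones, or None.
- readout.sense(): the state.
- cams.capture(name): name is "scene" or "top"; returns (picture, depth): 420x560x3 uint8, blue, green, red; 420x560 float32, m along the optical axis (not along the pixel's ray), 0 where there is no reading.
- cams.get_calibration(name): a dict with "vfov" (degrees; the focal length in pixels is half the picture's height over the tangent of half this angle, whatever the lens; pixels are square), "cx", "cy" (the principal point, pixels), "cam_to_world" (4x4, takes a point from camera to world coordinates). Camera axes: x right, y down, z forward; pixel columns grow to the right and rows downward; lengths in m; the calibration is good to about 2 mm. A picture is of the moment at which its call begins. get_calibration takes no time and is no camera call.
A pose or a line that the arm cannot do raises r.IKError and nothing moves.
- r.job_done(): hands the job in, once; it reports no verdict.
The state is a dict: "time": time; "joints": joint angles; "dq": joint speeds; "effort": joint torques, N m; "tcp_pos": TCP position; "tool_rot": TCP orientation; "contact_force": force on the tool from outside, world axes, zero at the start; "moment": the same for the moment, N m; "opening": finger opening in m.
Only numpy, scipy, OpenCV 4.12 (cv2) and the standard library are available. Lean on these libraries where they do the work, as an engineer would, in place of code of your own. Each camera call takes 0.05 s, during which the arm holds its last target.

### The job

Push the raised hatch of the conveyor's drive box down until it lies shut, then set a fingertip in the slot of its round quarter-turn fastener and turn it clockwise, as seen from above, to its stop so that the hatch is locked. Only push with the fingers: do not raise the hatch any further, do not turn the fastener towards locked before the hatch is shut, and leave the screwdriver, the jar and the loose disc beside the box where they are. Finish with the hand clear.

Things in the scene. Friction and masses are not known exactly. Their poses are not given: they have to be found in the camera images.
- drive_box: White low box, open on top under the hatch, 240 (x) x 300 (y) x 85 mm high, fixed to the table, at the near end of a small belt conveyor that runs away along its +x (70 mm high, 212 mm wide). Origin at the centre of the box's underside; z up; x points from the hatch's free edge to its hinge.
- hatch_hinge (a point): Middle of the hatch's hinge line, fixed on the drive box 100 mm towards +x of its origin and 85 mm up; axes as the drive box; the hinge line runs along y.
- hatch (a joint): Hinge angle of the hatch, a flat steel plate 215 mm from hinge line to free edge, 260 mm wide, 6 mm thick, 0.6 kg; its underside passes through the hinge line. 0 = shut, lying level on the box (its stop); grows as the free edge rises. Starts between 0.35 and 0.7 rad. A stiff hinge: it stays where it is left, and takes about 2 to 6 N of push near the free edge to close.
- push_spot (a point): A point on the hatch's top face good for pushing: 185 mm from the hinge line (30 mm from the free edge), 90 mm to the +y side of the middle. Turns with the hatch; z is the normal of the top face. Its height is 91 mm when the hatch is shut.
- slot (a point): Centre of the round fastener, on its turning axis, level with the top of its grey disc; x runs along the slot, z along the axis (up when the hatch is shut). Disc 92 mm across with one straight slot, 38 mm wide, 17 mm deep (black floor), right across its diameter. Closed fingertips fit in either half, about 25 mm from the axis; pushed round the axis there they turn the disc by the slot's wall.
- collar (a point): Centre of the top of the aluminium collar round the fastener, fixed on the hatch: 96 mm bore, 108 mm outer diameter, 21 mm high above the plate, its top 1 mm above the disc; it closes the slot's ends. On the middle of the hatch's width, 140 mm from the hinge line. Height 112 mm when the hatch is shut.
- fastener (a joint): Turn of the fastener, growing clockwise seen from above. 0 = unlocked: slot points at the hinge (along the box's x). 1.571 = locked, at its stop: slot parallel to the hinge, in line with the two small dark ribs beside the collar. Starts between 0 and 0.45. Stays where it is left; takes about 0.12 N m (5 N at 25 mm from the axis).
- screwdriver_grip (a point): Handle of a loose screwdriver lying on the table beside the box, on its -y side: leave it.
- jar_mid (a point): Half-way up a small amber jar with a white lid, 56 mm across, 70 mm high, standing on the +y side of the box: leave it.
- disc_center (a point): Centre of a loose grey-brown pressed disc, 60 mm across, 11 mm thick, lying on the table on the +y side of the box: leave it.

How it is judged:
By the outcome, as a careful person would: the job done as asked, in the order asked, and still so for the second after the job is handed in, with the robot touching nothing.
It also fails if it takes over 48 s, if anything falls off the work surface, if the arm or the gripper's body presses on something with over 40 N, if the wrist force passes 120 N, or if a joint passes its speed limit or range.

## Working session

There is one attempt and no reset: what is moved stays moved. The work goes in short steps, each a Python script; the robot and the scene stay as the last script left them, time stands still between calls to the robot, and variables do not carry over. Pictures are saved under pics/ and viewed, and the job is handed in when it is done.

```bash
ls; mkdir -p pics; python3 - <<'E'
from station import r, eoat, readout, cams
import cv2,numpy as np
s=readout.sense(); print({k:np.round(v,3) for k,v in s.items()})
for n in("scene","top"):
    im,d=cams.capture(n); cv2.imwrite(f"pics/{n}0.png",im); np.save(f"pics/{n}0.npy",d); c=cams.get_calibration(n); print(n,c, (d>0).mean())
E
```

```text
pics
{'time': np.float64(0.0), 'joints': array([ 1.142,  0.333, -0.065,  1.461,  0.022,  1.35 , -0.089]), 'dq': array([-0.   , -0.   ,  0.001, -0.001, -0.002,  0.001,  0.001]), 'effort': array([ 1.0000e-03, -6.2325e+01,  2.5000e-02, -3.8990e+01, -6.1000e-02,
        4.0000e-02,  0.0000e+00]), 'tcp_pos': array([ 0.247, -0.574,  0.239]), 'tool_rot': array([[ 0.395, -0.919, -0.001],
       [-0.919, -0.395,  0.001],
       [-0.001,  0.   , -1.   ]]), 'contact_force': array([0.48 , 0.536, 0.148]), 'moment': array([-0.03 ,  0.026,  0.01 ]), 'opening': np.float64(0.087)}
scene {'vfov': 50.62973817933583, 'cx': 276.68922306410843, 'cy': 208.98055867201776, 'cam_to_world': array([[-0.13120922,  0.78853068, -0.60083568,  1.17389381],
       [ 0.9913176 ,  0.10960415, -0.07263844,  0.14256621],
       [ 0.00857644, -0.60514981, -0.79606542,  0.8678755 ],
       [ 0.        ,  0.        ,  0.        ,  1.        ]])} 0.9960799319727891
top {'vfov': 56.71176126314728, 'cx': 276.921690422025, 'cy': 204.76299948332334, 'cam_to_world': array([[-0.01177656, -0.99676514,  0.07950201,  0.50643854],
       [-0.9997217 ,  0.01011149, -0.02131396,  0.0651953 ],
       [ 0.02044112, -0.07973089, -0.99660682,  1.05094167],
       [ 0.        ,  0.        ,  0.        ,  1.        ]])} 0.9957780612244898
```

View pics/scene0.png

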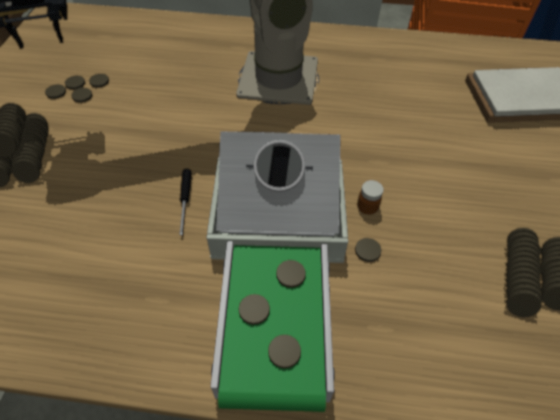

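View pics/top0.png

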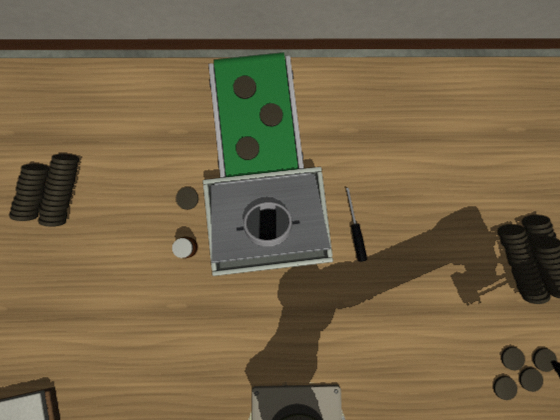

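The scene view shows the raised hatch with the collar at (280,165) and the slot. In the top view the box corners are about (205,180), (322,170), (330,262) and (213,273), the collar is at (268,223), the jar at (183,248), the loose disc at (187,198) and the screwdriver at (355,225). Next I fit the geometry from depth.

```bash
cat > h.py <<'E'
import numpy as np, cv2
def calib(c):
    return (210/np.tan(np.radians(c['vfov']/2)), c['cx'],c['cy'],np.array(c['cam_to_world']))
def cloud(d,c):
    f,cx,cy,T=calib(c); v,u=np.mgrid[:420,:560]
    P=np.stack([(u-cx)/f*d,(v-cy)/f*d,d],-1)
    return P@T[:3,:3].T+T[:3,3]
def proj(p,c):
    f,cx,cy,T=calib(c); q=(np.atleast_2d(p)-T[:3,3])@T[:3,:3]
    return np.c_[q[:,0]/q[:,2]*f+cx,q[:,1]/q[:,2]*f+cy]
def ray_plane(uv,c,p0,n):
    f,cx,cy,T=calib(c); uv=np.atleast_2d(uv).astype(float)
    D=np.c_[(uv[:,0]-cx)/f,(uv[:,1]-cy)/f,np.ones(len(uv))]@T[:3,:3].T; o=T[:3,3]
    return o+D*(((p0-o)@n)/(D@n))[:,None]
E
python3 - <<'E'
from station import cams
from h import *
for n,rects in (("top",{"hatch":(185,205,225,310),"hatch2":(245,258,225,320),"table":(300,330,100,180),"rimfar":(174,176,220,310)}),("scene",{"hatch":(200,225,230,330),"hatch2":(140,150,230,260),"table":(200,300,60,150)})):
    d=np.load(f"pics/{n}0.npy"); c=cams.get_calibration(n); W=cloud(d,c); np.save(f"pics/{n}W.npy",W)
    for k,(a,b,e,f) in rects.items():
        P=W[a:b,e:f].reshape(-1,3); m=P.mean(0); u,s,v=np.linalg.svd(P-m,full_matrices=False); nn=v[2]*np.sign(v[2][2]); print(n,k,m.round(4),nn.round(3),'rms',(s[2]/len(P)**.5).round(4), 'tilt',np.arccos(nn[2]).round(3))
    im=cv2.imread(f"pics/{n}0.png")
    x0,y0=(190,155) if n=="top" else (190,115)
    cv2.imwrite(f"pics/{n}crop.png",cv2.resize(im[y0:y0+130,x0:x0+170],None,fx=4.7,fy=4.6,interpolation=cv2.INTER_CUBIC))
E
```

```text
top hatch [0.6059 0.0691 0.1201] [ 0.983 -0.003  0.185] rms 0.0134 tilt 1.385
top hatch2 [0.4718 0.0562 0.1621] [-0.996 -0.007  0.089] rms 0.0075 tilt 1.482
top table [0.3052 0.4061 0.005 ] [-0.976  0.031  0.217] rms 0.0218 tilt 1.352
top rimfar [0.6603 0.0753 0.0822] [ 0.978 -0.001  0.211] rms 0.0012 tilt 1.358
scene hatch [0.6126 0.0808 0.1148] [-0.787 -0.109  0.607] rms 0.0153 tilt 0.919
scene hatch2 [ 0.4974 -0.0112  0.1885] [0.482 0.046 0.875] rms 0.0019 tilt 0.505
scene table [ 0.6878 -0.3103  0.0047] [-0.137 -0.372  0.918] rms 0.0459 tilt 0.408
```

View pics/topcrop.png

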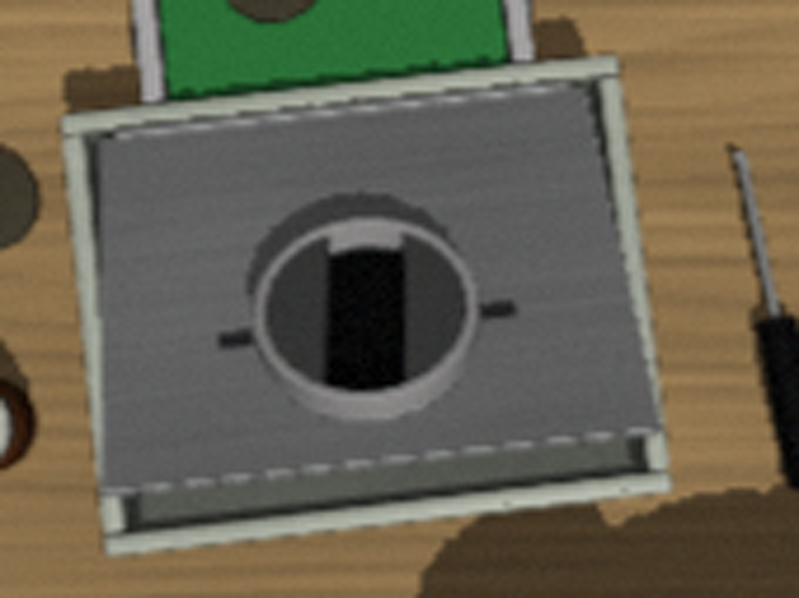

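View pics/scenecrop.png

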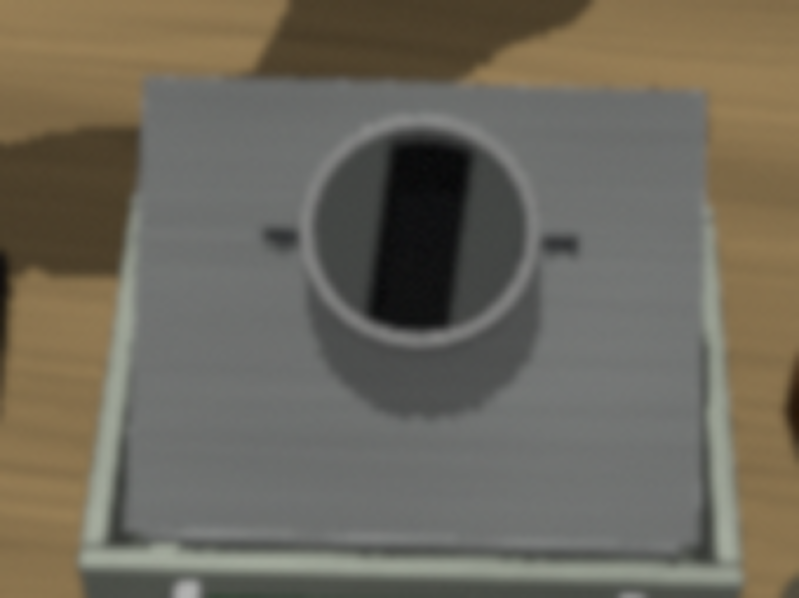

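```bash
cat > fit.py <<'E'
from station import cams
from h import *
def plane(P,it=8,tol=.006):
    P=P[np.isfinite(P).all(1)]
    k=np.abs(P[:,2]-np.median(P[:,2]))<.08; P=P[k]
    A=np.c_[P[:,:2],np.ones(len(P))]
    w=np.ones(len(P),bool)
    for _ in range(it):
        c=np.linalg.lstsq(A[w],P[w,2],rcond=None)[0]; e=P[:,2]-A@c; s=max(1.5*np.median(np.abs(e)),.002); w=np.abs(e)<2*s
    n=np.array([-c[0],-c[1],1]);n/=np.linalg.norm(n)
    return P[w].mean(0),n,e[w].std(),w.mean()
E
python3 - <<'E'
from fit import *
R={"top":{"far":(188,200,225,310),"near":(247,255,225,310),"both":(188,256,220,244),"right":(190,250,295,318),"table":(300,330,60,180),"farrim":(172,175,225,310)},"scene":{"hatch":(200,230,228,330),"left":(140,230,225,245),"right":(140,230,310,335),"table":(200,300,60,150)}}
for n in R:
    d=np.load(f"pics/{n}0.npy"); c=cams.get_calibration(n); W=cloud(d,c); W[d==0]=np.nan
    for k,(a,b,e,f) in R[n].items():
        m,nn,s,fr=plane(W[a:b,e:f].reshape(-1,3)); print(n,k,m.round(4),nn.round(4),'rms',s.round(4),fr.round(2),'tilt',np.arccos(nn[2]).round(3))
E
```

```text
top far [0.6087 0.0687 0.1155] [0.5251 0.0545 0.8493] rms 0.0015 0.99 tilt 0.556
top near [0.4754 0.0767 0.1963] [0.5046 0.053  0.8617] rms 0.0015 0.98 tilt 0.532
top both [0.542  0.1513 0.151 ] [0.5202 0.0534 0.8524] rms 0.0015 0.98 tilt 0.55
top right [ 0.5441 -0.0202  0.1606] [0.52   0.0554 0.8524] rms 0.0015 0.99 tilt 0.55
top table [ 3.050e-01  4.601e-01 -2.000e-04] [-3.2e-03 -4.0e-04  1.0e+00] rms 0.0017 0.96 tilt 0.003
top farrim [0.6647 0.0688 0.0781] [0.842  0.0549 0.5367] rms 0.0042 1.0 tilt 1.004
scene hatch [0.6158 0.0793 0.1098] [0.5192 0.055  0.8529] rms 0.0017 0.96 tilt 0.549
scene left [ 0.5729 -0.0217  0.1425] [0.5224 0.0518 0.8511] rms 0.0017 0.96 tilt 0.553
scene right [0.5498 0.164  0.1448] [0.5228 0.0487 0.851 ] rms 0.0017 0.95 tilt 0.553
scene table [ 0.6861 -0.312   0.0012] [1.e-03 2.e-04 1.e+00] rms 0.0015 0.99 tilt 0.001
```

```bash
python3 - <<'E'
from fit import *
from scipy.optimize import least_squares
c=cams.get_calibration("top"); cs=cams.get_calibration("scene")
uv=np.array([[65,118],[618,58],[668,488],[106,552]])/[4.7,4.6]+[190,155]-.4
P=ray_plane(uv,c,np.array([0,0,.085]),np.array([0,0,1.])); print(P.round(4))
M=np.array([[.12,.15],[.12,-.15],[-.12,-.15],[-.12,.15]])
def T(p): a=p[2]; return np.array([[np.cos(a),-np.sin(a)],[np.sin(a),np.cos(a)]])
f=lambda p:(M@T(p).T+p[:2]-P[:,:2]).ravel()
s=least_squares(f,[.55,.07,.1]); print('box',s.x.round(4),'res mm',(s.fun*1000).round(1))
p=s.x
def world(q,p=p): q=np.atleast_2d(q); return np.c_[q[:,:2]@T(p).T+p[:2],q[:,2]]
th=.551
def hat(s,y,h): # s from hinge, h above underside
    return np.c_[.1-s*np.cos(th)+h*np.sin(th)+0*y, y+0*s, .085+s*np.sin(th)+h*np.cos(th)]
# depth check of hatch plane
h0=world(hat(np.array([0.]),np.array([0.]),6e-3))[0]; n=np.r_[T(p)@[np.sin(th),0],np.cos(th)]
print('plane offsets',[((np.array(q)-h0)@n).round(4) for q in ([.542,.1513,.151],[.5441,-.0202,.1606],[.5729,-.0217,.1425],[.5498,.164,.1448])])
t=np.linspace(0,2*np.pi,100)
for nme,cc in(("top",c),("scene",cs)):
    im=cv2.imread(f"pics/{nme}0.png"); k=4; x0,y0=(185,155) if nme=="top" else (190,120)
    im=cv2.resize(im[y0:y0+150,x0:x0+190],None,fx=k,fy=k,interpolation=cv2.INTER_CUBIC)
    def dr(W,col): 
        q=((proj(W,cc)-[x0,y0]+.5)*k).astype(np.int32); cv2.polylines(im,[q],True,col,1)
    dr(world(np.c_[M,.085*np.ones(4)]),(0,255,0))
    dr(world(hat(np.array([0,0,.215,.215]),np.array([.13,-.13,-.13,.13]),.006)),(0,0,255))
    for rr in(.048,.054): dr(world(hat(.14+rr*np.cos(t),rr*np.sin(t),.027)),(255,255,0))
    cv2.imwrite(f"pics/{nme}ov.png",im)
E
```

```text
[[ 0.6467  0.2271  0.085 ]
 [ 0.6772 -0.0677  0.085 ]
 [ 0.4436 -0.0892  0.085 ]
 [ 0.4136  0.2051  0.085 ]]
box [0.5453 0.0688 0.0986] res mm [ 3.2  2.8  2.3 -0.9 -3.  -3.1 -2.6  1.2]
plane offsets [np.float64(0.0004), np.float64(0.0009), np.float64(0.0004), np.float64(-0.0001)]
```

View pics/topov.png

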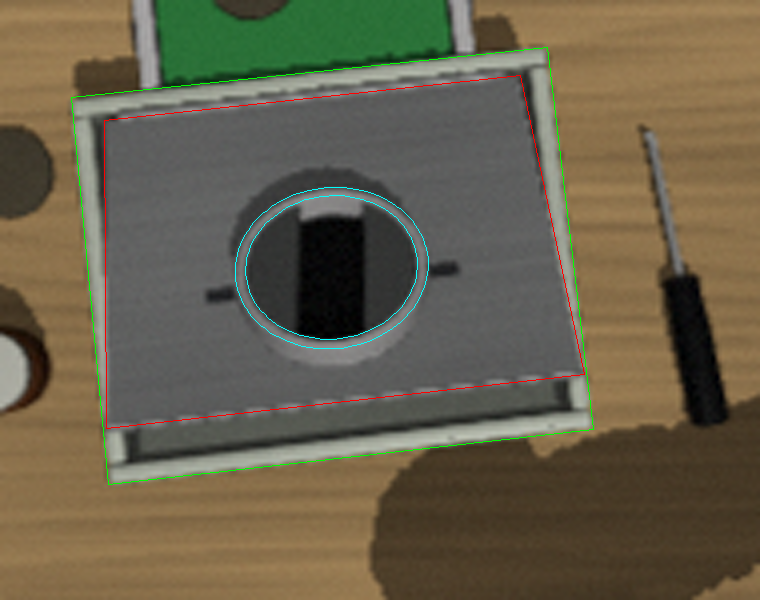

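View pics/sceneov.png

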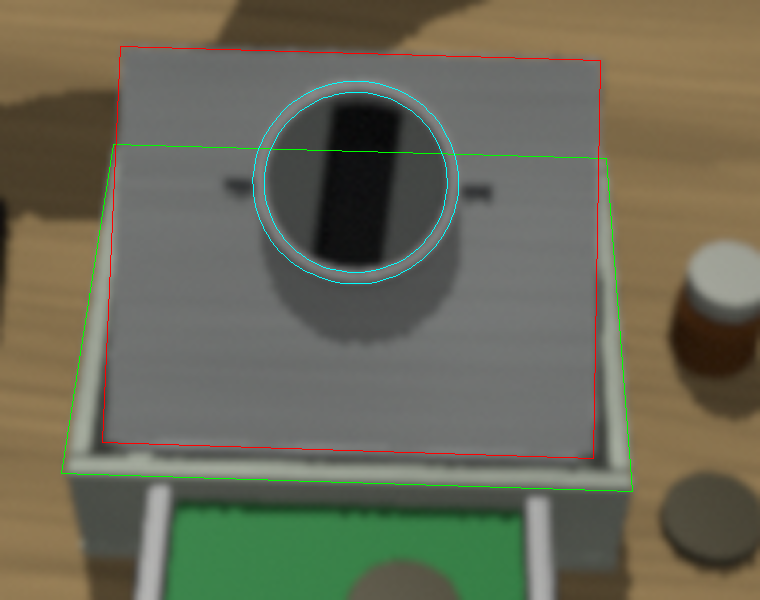

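The box, hatch (0.55 rad) and collar overlays fit both views within 1–2 px, so box pose is (0.545, 0.069), yaw 0.10. Now I check IK for the push and for the turn, without moving.

```bash
cat > geo.py <<'E'
import numpy as np
BX,BY,YAW=.5453,.0688,.1005
def w(x,y,z):
    c,s=np.cos(YAW),np.sin(YAW); return np.array([BX+c*x-s*y,BY+s*x+c*y,z])
def Rz(phi): # tool down, tool x along world angle phi
    c,s=np.cos(phi),np.sin(phi); return np.array([[c,s,0],[s,-c,0],[0,0,-1.]])
def hatpt(th,s=.18,y=.09,hw=.0095,dz=0):
    x=.1-s*np.cos(th)+.006*np.sin(th)
    z=.085+s*np.sin(th)+.006*np.cos(th)+hw*np.tan(th)
    return w(x,y,z+.017+dz)
COL=w(-.04,0,.112)
E
python3 - <<'E'
from station import r
from geo import *
print(r.tip_extent,COL)
for a in (np.pi/2,-np.pi/2,0.,np.pi):
    q=[r.solve_ik(hatpt(t,dz=d),Rz(YAW+a)) for t,d in((.55,.08),(.55,0),(.3,0),(0,-.005))]
    print('push',a,[None if x is None else np.round(x,2) for x in q])
for a in (0,np.pi,np.pi/2,-np.pi/2):
  for half in (1,-1):
    o=[]
    for f in (0,.4,.8,1.2,1.571):
        d=YAW-f; p=COL+half*.025*np.array([np.cos(d),np.sin(d),0]); p[2]=.1+.017
        x=r.solve_ik(p,Rz(d+a)); o.append(None if x is None else np.round(x[[4,5,6]] if hasattr(x,'shape') else np.array(x)[[4,5,6]],2))
    print('turn',a,half,o)
E
```

```text
0.017 [0.50550184 0.06478676 0.112     ]
push 1.5707963267948966 [array([ 0.63,  0.19, -1.13,  1.64,  0.17,  1.42,  1.15]), array([ 0.59,  0.26, -1.11,  1.76,  0.24,  1.27,  1.1 ]), array([ 0.59,  0.25, -1.1 ,  1.86,  0.24,  1.17,  1.08]), array([ 0.53,  0.31, -1.05,  1.95,  0.31,  1.06,  1.02])]
push -1.5707963267948966 [array([ 0.63,  0.19, -1.13,  1.64,  0.17,  1.42, -1.99]), array([ 0.56,  0.24, -1.06,  1.76,  0.22,  1.27, -2.03]), array([ 0.55,  0.23, -1.05,  1.86,  0.22,  1.17, -2.04]), array([ 0.48,  0.29, -0.98,  1.95,  0.27,  1.05, -2.1 ])]
push 0.0 [array([ 0.66,  0.2 , -1.17,  1.64,  0.18,  1.42, -0.43]), array([ 0.61,  0.26, -1.13,  1.76,  0.25,  1.27, -0.48]), array([ 0.61,  0.26, -1.12,  1.86,  0.25,  1.18, -0.5 ]), array([ 0.55,  0.32, -1.07,  1.95,  0.32,  1.06, -0.56])]
push 3.141592653589793 [None, array([ 0.75,  0.39, -1.36,  1.76,  0.4 ,  1.32,  2.54]), array([ 0.77,  0.39, -1.36,  1.86,  0.41,  1.23,  2.52]), array([ 0.66,  0.4 , -1.23,  1.95,  0.43,  1.09,  2.5 ])]
turn 0 1 [array([ 0.32,  1.11, -0.35]), array([ 0.3 ,  1.1 , -0.72]), array([ 0.27,  1.09, -1.09])
[... 488 characters left out ...]
, 1.43]), array([0.34, 1.11, 1.14])]
turn 1.5707963267948966 1 [array([0.37, 1.13, 1.18]), array([0.33, 1.11, 0.83]), array([0.3 , 1.1 , 0.47]), array([0.27, 1.09, 0.09]), array([ 0.25,  1.08, -0.26])]
turn 1.5707963267948966 -1 [array([0.25, 1.07, 1.25]), array([0.26, 1.08, 0.83]), array([0.28, 1.08, 0.4 ]), array([ 0.3 ,  1.09, -0.02]), array([ 0.32,  1.1 , -0.41])]
turn -1.5707963267948966 1 [array([ 0.28,  1.1 , -1.9 ]), array([ 0.25,  1.09, -2.26]), array([-0.3 ,  1.06, -2.18]), array([-0.42,  1.09, -2.47]), None]
turn -1.5707963267948966 -1 [array([ 0.2 ,  1.06, -1.85]), array([ 0.2 ,  1.06, -2.27]), array([-0.2 ,  1.04, -2.34]), array([-0.41,  1.08, -2.56]), array([0.63, 1.23, 2.51])]
```

```bash
python3 - <<'E'
from station import r,eoat,readout,cams
from geo import *
import cv2
R=Rz(YAW)
eoat.grab()
s=readout.sense(); print('open',s['opening'],s['time'])
p=s['tcp_pos'].copy(); p[2]=.34; r.move_linear(p,max_speed=.25)
q=hatpt(.55,s=.175,hw=.015,dz=.05); 
r.move_ptp([q[0],q[1],.32],R)
r.move_linear(q,R,max_speed=.2)
s=readout.sense(); print(s['time'],s['tcp_pos'].round(4),s['contact_force'].round(2))
im,d=cams.capture("scene"); cv2.imwrite("pics/s1.png",im)
f0=s['contact_force']
hit=r.move_linear(hatpt(.55,s=.175,hw=.015,dz=-.012),max_speed=.04,contact_N=2.5)
s=readout.sense(); print('touch',hit,s['time'],s['tcp_pos'].round(4),(s['contact_force']-f0).round(2), 'pred',hatpt(.55,s=.175,hw=.015)[2])
E
```

```text
open 0.00014435887927222277 1.625
5.3417 [0.4906 0.1536 0.2584] [ 0.1  -1.09  0.92]
touch False 7.0917 [0.4905 0.1537 0.1959] [ 0.76  0.8  -0.96] pred 0.20778199039454442
```

View pics/s1.png

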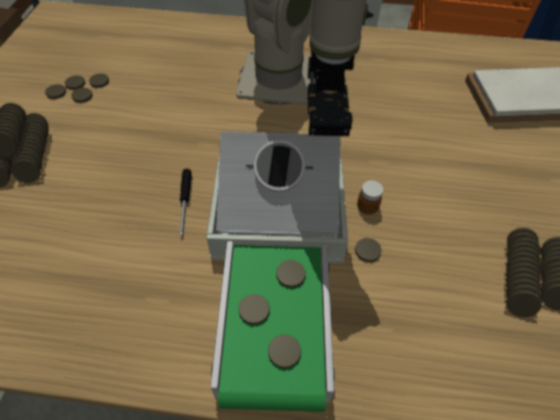

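The hand sits over the hatch's free-edge corner at about (330,125), before the press. The approach showed no clear contact. I'll continue along the arc.

```bash
python3 - <<'E'
from station import r,eoat,readout,cams
from geo import *
import cv2
for t in (.4,.27,.15,.06):
    hit=r.move_linear(hatpt(t,s=.175,hw=.006,dz=0),max_speed=.06,contact_N=20)
    s=readout.sense(); print(t,hit,s['time'].round(2),s['tcp_pos'].round(4),s['contact_force'].round(2))
    if hit: break
else:
    hit=r.move_linear(hatpt(0,s=.175,hw=0,dz=-.012),max_speed=.04,contact_N=18)
    s=readout.sense(); print('end',hit,s['time'].round(2),s['tcp_pos'].round(4),s['contact_force'].round(2),'tip z',s['tcp_pos'][2]-.017)
im,d=cams.capture("scene"); cv2.imwrite("pics/s2.png",im)
E
```

```text
Traceback (most recent call last):
AttributeError: 'float' object has no attribute 'round'
```

```bash
python3 - <<'E'
from station import r,eoat,readout,cams
from geo import *
import cv2
def st(l,hit):
    s=readout.sense(); print(l,hit,round(s['time'],2),s['tcp_pos'].round(4),s['contact_force'].round(2))
st('now',0)
for t in (.27,.15,.06):
    hit=r.move_linear(hatpt(t,s=.175,hw=.006,dz=0),max_speed=.06,contact_N=20)
    st(t,hit)
    if hit: break
else:
    hit=r.move_linear(hatpt(0,s=.175,hw=0,dz=-.012),max_speed=.04,contact_N=18)
    st('end',hit)
im,d=cams.capture("scene"); cv2.imwrite("pics/s2.png",im)
E
```

```text
now 0 7.6 [0.4773 0.1522 0.1779] [0.37 0.32 0.05]
0.27 False 8.14 [0.4693 0.1515 0.1559] [-0.87  0.29 -0.77]
0.15 False 8.65 [0.4642 0.1511 0.1347] [-0.25  0.96 -0.13]
0.06 False 9.07 [0.462  0.1509 0.1185] [-0.38  0.53 -0.18]
end True 9.47 [0.4625 0.151  0.1083] [-5.91 -4.6  17.45]
```

View pics/s2.png

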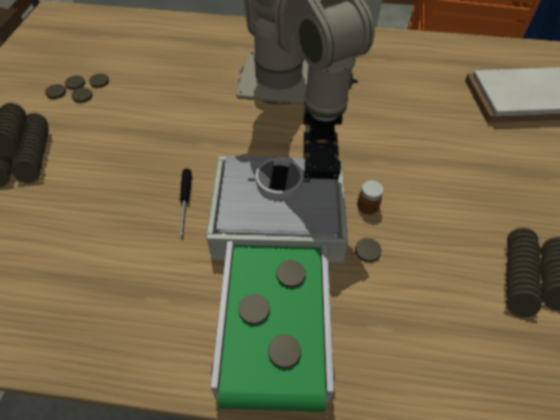

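The hatch is down: it stopped with the tip at z = 0.0913 at 17 N, where the shut height is 0.091. Next I withdraw and measure the shut hatch and the slot direction.

```bash
cat > look.py <<'E'
from station import r,eoat,readout,cams
from fit import *
from geo import *
def look(tag):
    for n in("scene","top"):
        im,d=cams.capture(n); c=cams.get_calibration(n); W=cloud(d,c); W[d==0]=np.nan
        cv2.imwrite(f"pics/{n}{tag}.png",im); np.save(f"pics/{n}{tag}.npy",d)
        # hatch height from depth in box frame
        B=(W-[BX,BY,0]); cy,sy=np.cos(YAW),np.sin(YAW)
        bx=B[...,0]*cy+B[...,1]*sy; by=-B[...,0]*sy+B[...,1]*cy
        k=(np.abs(by)<.125)&(bx>-.11)&(bx<.095)&(np.hypot(bx+.04,by)>.075)&(np.abs(W[...,2]-.1)<.06)
        m,nn,s,fr=plane(W[k]); print(n,'hatch',m.round(4),nn.round(4),'tilt',np.arccos(nn[2]).round(4),k.sum())
        # rectified view of the disc plane z=.111, 0.5mm/px, box frame: up = +x(hinge), right=-y
        g=np.arange(-75,75,.5)/1000; X,Y=np.meshgrid(g[::-1],g[::-1],indexing='ij')
        P=np.stack([w(-.04,0,0)[0]+cy*X-sy*Y, w(-.04,0,0)[1]+sy*X+cy*Y, .111+0*X],-1)
        uv=proj(P.reshape(-1,3),c).reshape(300,300,2).astype(np.float32)
        rec=cv2.remap(im,uv[...,0],uv[...,1],cv2.INTER_CUBIC)
        dark=(rec.max(2)<32)&(np.hypot(X,Y)<.044)
        yy,xx=np.nonzero(dark); q=np.c_[X[dark],Y[dark]]; mu=q.mean(0); ev,V=np.linalg.eigh(np.cov(q.T)); v=V[:,1]*np.sign(V[0,1])
        print(n,'slot centre(box)',(mu*1000).round(1),'dir',v.round(3),'fastener≈',-np.arctan2(v[1],v[0]).round(3),'len/wid mm',(np.sqrt(ev*12)*1000).round(1))
        big=cv2.resize(rec,None,fx=2,fy=2); cv2.circle(big,(300,300),192,(255,255,0),1); cv2.circle(big,(300,300),216,(0,255,0),1); cv2.circle(big,(300,300),2,(0,0,255),-1)
        cv2.imwrite(f"pics/{n}{tag}_rec.png",big)
E
python3 - <<'E'
from look import *
s=readout.sense(); p=s['tcp_pos'].copy(); p[2]=.2; r.move_linear(p,max_speed=.25)
r.move_ptp(w(-.12,.17,.26),Rz(YAW))
look('3'); s=readout.sense(); print(round(s['time'],2),s['contact_force'].round(2))
a,b=[cv2.imread(f"pics/{n}3_rec.png") for n in("scene","top")]
cv2.imwrite("pics/rec3.png",cv2.resize(np.hstack([a,b]),(800,400)))
E
```

```text
scene hatch [0.5607 0.0706 0.092 ] [5.e-04 7.e-04 1.e+00] tilt 0.0009 5266
scene slot centre(box) [-4.3  0.3] dir [ 0.984 -0.176] fastener≈ 0.176 len/wid mm [31.1 55.1]
top hatch [0.5533 0.0702 0.0911] [-1.5e-03  2.0e-04  1.0e+00] tilt 0.0015 5517
top slot centre(box) [0.1 0. ] dir [ 0.995 -0.103] fastener≈ 0.103 len/wid mm [34.7 85.7]
10.65 [ 0.37 -0.28  0.63]
```

View pics/rec3.png

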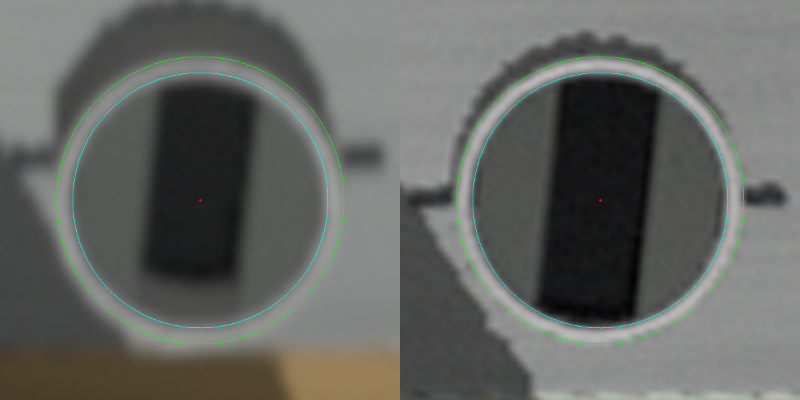

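View pics/top3.png

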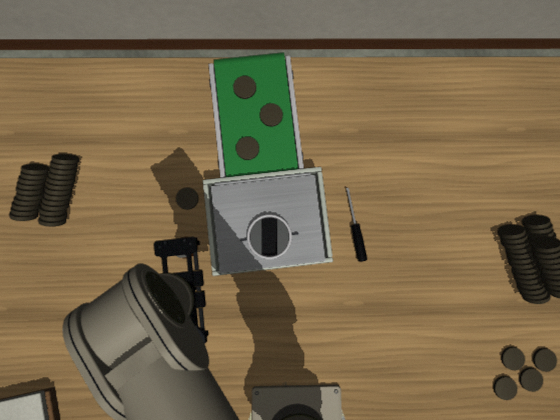

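In both views the hatch lies flat (tilt below 2 mrad, top at 91–92 mm) and the collar circle fits. The slot reads about 0.10 rad clockwise of the hinge direction. I go in the near half of the slot.

```bash
cat >> geo.py <<'E'
def slotp(f,off=0.,z=.101,rho=.0245):
    d=YAW-f; e=np.array([np.cos(d),np.sin(d),0]); t=np.array([-np.sin(d),np.cos(d),0])
    p=COL-rho*e+off*t; p[2]=z+.017; return p,Rz(d)
E
python3 - <<'E'
from look import *
p,R=slotp(.105,z=.17); r.move_ptp(p,R)
p,R=slotp(.105,z=.122); r.move_linear(p,R,max_speed=.12)
f0=readout.sense()['contact_force']
p,R=slotp(.105); hit=r.move_linear(p,R,max_speed=.04,contact_N=5)
s=readout.sense(); print(hit,round(s['time'],2),s['tcp_pos'].round(4),p.round(4),(s['contact_force']-f0).round(2))
im,d=cams.capture("top"); im2,_=cams.capture("scene")
cv2.imwrite("pics/ins.png",np.hstack([cv2.resize(im[150:300,180:360],None,fx=2.2,fy=3),cv2.resize(im2[90:240,190:370],None,fx=2.2,fy=3)]))
E
```

```text
False 12.66 [0.481 0.065 0.118] [0.481  0.0649 0.118 ] [0.25 0.74 1.3 ]
```

View pics/ins.png

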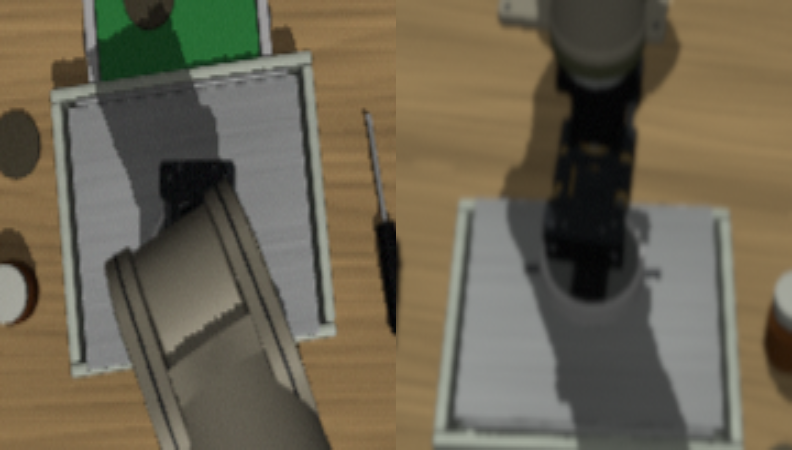

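The fingertip is in the slot's near half with no contact, 10 mm below the disc top; in the right half of the picture the gripper is over the collar at about (590,260). Now I turn it clockwise.

```bash
python3 - <<'E'
from look import *
f0=readout.sense()['contact_force']
def st(l,hit):
    s=readout.sense(); print(l,hit,round(s['time'],2),s['tcp_pos'].round(4),(s['contact_force']-f0).round(2),s['moment'].round(2))
p,R=slotp(.105,off=.009); st('to wall',r.move_linear(p,R,max_speed=.04,contact_N=12))
for f in (.25,.45,.65,.85,1.05,1.25,1.42):
    p,R=slotp(f,off=.0105); h=r.move_linear(p,R,max_speed=.04,contact_N=20); st(f,h)
    if h: break
else:
    p,R=slotp(1.64,off=.0115); h=r.move_linear(p,R,max_speed=.02,contact_N=14); st('end',h)
    print('expected',p.round(4))
    s=readout.sense(); q=s['tcp_pos']-COL; d=YAW-1.571; t=np.array([-np.sin(d),np.cos(d)]); print('offset along push at f=1.571 frame mm',1000*q[:2]@t)
E
```

```text
to wall False 13.13 [0.4812 0.0742 0.1181] [ 0.66 -0.19 -0.02] [-0.22 -0.25 -0.01]
0.25 False 13.43 [0.4831 0.0778 0.1179] [ 2.09 -3.75 -0.75] [-1.15 -0.58 -0.01]
0.45 False 13.78 [0.486  0.0817 0.1178] [ 0.76 -4.68 -0.68] [-1.48 -0.2  -0.05]
0.65 False 14.12 [0.4896 0.0851 0.1176] [-0.22 -5.97 -0.16] [-1.47  0.21 -0.09]
0.85 False 14.47 [0.4939 0.0876 0.1175] [-2.14 -6.31  2.41] [-1.63  0.58 -0.07]
1.05 False 14.82 [0.4986 0.0893 0.1175] [-5.33 -6.1   3.6 ] [-1.62  1.07 -0.08]
1.25 False 15.18 [0.5035 0.0899 0.1174] [-6.97 -6.46  5.52] [-1.6   1.55 -0.11]
1.42 False 15.49 [0.5077 0.0897 0.1173] [-8.36 -7.6   6.65] [-1.53  1.92 -0.18]
end True 15.79 [0.51   0.0896 0.1166] [-0.43  1.02  0.46] [0.05 0.12 0.02]
expected [0.5162 0.0896 0.118 ]
offset along push at f=1.571 frame mm 6.923975505357846
```

At the end move the force dropped to about zero before the expected stop position, so I lift and look.

```bash
python3 - <<'E'
from look import *
s=readout.sense(); print(s['tcp_pos'].round(4),s['contact_force'].round(2))
im,_=cams.capture("scene"); cv2.imwrite("pics/s4a.png",im[60:270,150:430].repeat(2,0).repeat(2,1))
p=s['tcp_pos'].copy(); p[2]=.18; r.move_linear(p,max_speed=.15)
r.move_ptp(w(-.12,.17,.26),Rz(YAW-.8))
look('4'); s=readout.sense(); print(round(s['time'],2))
a,b=[cv2.imread(f"pics/{n}4_rec.png") for n in("scene","top")]
cv2.imwrite("pics/rec4.png",cv2.resize(np.hstack([a,b]),(800,400)))
E
```

```text
[0.51   0.0896 0.1166] [-0.76  0.29  0.01]
scene hatch [0.561  0.0709 0.092 ] [-3.e-04  1.e-03  1.e+00] tilt 0.001 5266
scene slot centre(box) [1.8 2.8] dir [0.014 1.   ] fastener≈ -1.557 len/wid mm [16.1 81.5]
top hatch [0.5551 0.0685 0.0911] [-1.1e-03  1.0e-04  1.0e+00] tilt 0.0011 5411
top slot centre(box) [-0.2  0.1] dir [ 0.003 -1.   ] fastener≈ 1.568 len/wid mm [35.  85.6]
17.29
```

View pics/rec4.png

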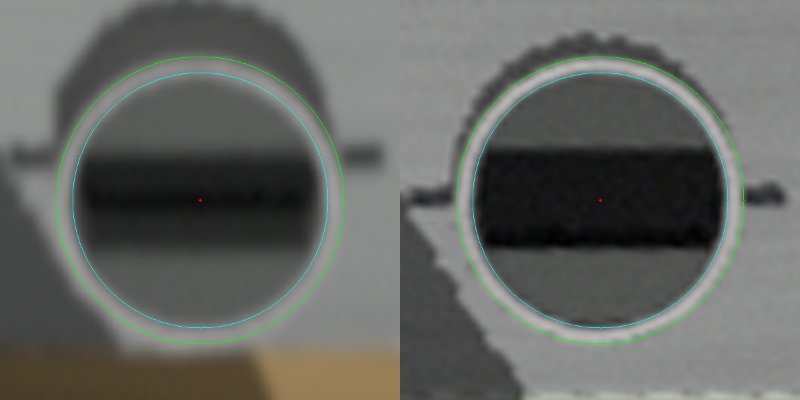

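View pics/s4a.png

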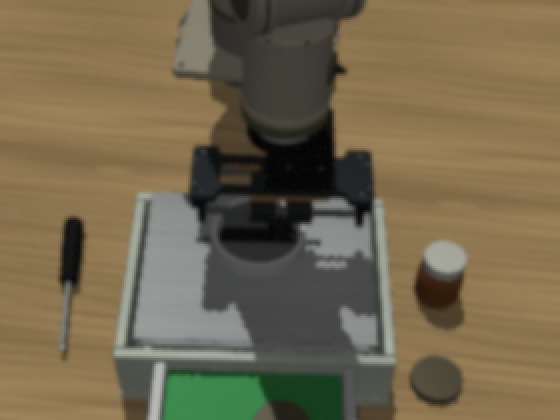

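Both views put the slot in line with the ribs (1.568 and 1.585 rad). The end force was ambiguous, so I re-insert and press against the wall to feel the stop.

```bash
python3 - <<'E'
from look import *
F=1.571
p,R=slotp(F,z=.17); r.move_ptp(p,R)
p,R=slotp(F,z=.122); r.move_linear(p,R,max_speed=.12)
p,R=slotp(F); h=r.move_linear(p,R,max_speed=.04,contact_N=5); print('ins',h)
f0=readout.sense()['contact_force']; d=YAW-F; t=np.array([-np.sin(d),np.cos(d),0])
def st(l,hit):
    s=readout.sense(); print(l,hit,round(s['time'],2),'off mm',round(1000*(s['tcp_pos']-COL)@t,2),(s['contact_force']-f0).round(2),'along push',round((s['contact_force']-f0)@t,2))
for o in (.007,.009,.010,.011,.012,.0135,.015):
    p,R=slotp(F,off=o); h=r.move_linear(p,R,max_speed=.02,contact_N=9); st(o,h)
    if h or (readout.sense()['contact_force']-f0)@t<-11: break
p,R=slotp(F,off=.004); r.move_linear(p,R,max_speed=.03); st('back',0)
p[2]=.2; r.move_linear(p,R,max_speed=.2)
r.move_ptp(w(-.12,.17,.26),Rz(YAW-.8))
look('5'); s=readout.sense(); print(round(s['time'],2),s['contact_force'].round(2))
E
python3 - <<'E'
import cv2,numpy as np
import sys; sys.path.insert(0,'.')
a,b=[cv2.imread(f"pics/{n}5.png") for n in("scene","top")]
cv2.imwrite("pics/both5.png",np.hstack([cv2.resize(a[100:300,150:416],None,fx=1.5,fy=1.5),cv2.resize(b[150:350,140:406],None,fx=1.5,fy=1.5)]))
E
```

```text
ins False
0.007 False 19.77 off mm 6.88 [-2.32 -0.83  1.73] along push -2.39
0.009 False 20.02 off mm 7.15 [-10.93  -2.55   7.22] along push -11.13
back 0 20.34 off mm 4.32 [ 0.37  1.2  -0.12] along push 0.48
scene hatch [0.5611 0.0705 0.092 ] [7.e-04 8.e-04 1.e+00] tilt 0.0011 5253
scene slot centre(box) [1.8 2.2] dir [0.011 1.   ] fastener≈ -1.56 len/wid mm [16.2 82.2]
top hatch [0.5555 0.0683 0.0911] [-1.5e-03  2.0e-04  1.0e+00] tilt 0.0016 5438
top slot centre(box) [-0.2  0. ] dir [ 0.003 -1.   ] fastener≈ 1.568 len/wid mm [35.  85.7]
21.74 [-0.56  0.22 -0.56]
```

View pics/both5.png

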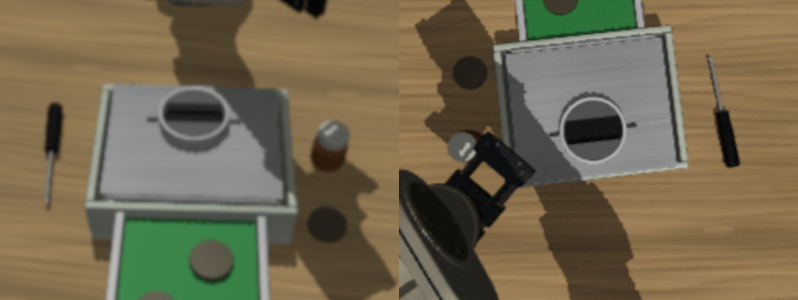

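The wall stopped the finger at the same place, with 11 N and no further turn, so the fastener is at its stop. In the picture the slot is in line with the ribs, the screwdriver, jar and disc are in place, and the hand is clear.

```bash
python3 - <<'E'
from station import r,readout
from geo import *
p=readout.sense()['tcp_pos'].copy(); p[2]+=.06; r.move_linear(p,max_speed=.2)
r.job_done(); print(readout.sense()['time'])
E
```

```text
the job is handed in; nothing more can be done
the job is handed in; nothing more can be done
```

The hatch is shut and the fastener is turned clockwise to its stop. I handed the job in after about 22 s of robot time, with the hand raised clear.

- **Hatch:** it started at about 0.55 rad. I pushed it down near the push spot with closed fingers until it stopped at 17 N with the fingertips at 91 mm. Both cameras then showed it lying flat, with a tilt under 2 mrad and its top at 91–92 mm.
- **Fastener:** the top camera put the start at about 0.10 rad. I turned it from the near half of the slot. The final readings were 1.568 rad (top) and about 1.58 rad (scene), with the slot in line with the ribs.
- **Loose things:** the screwdriver, jar and loose disc look unmoved in the last pictures. I judged that by eye and did not measure it.

Some readings disagreed or were unclear:
- **Hatch push:** the measured force stayed near zero until the final stop, although 2–6 N was expected.
- **End of the turn:** the force dropped to about zero as that move ended. I went back into the slot and pressed again: the finger met 11 N at the same place, about twice the normal turning force, and the slot angle did not change.
- **Wall contact:** it came at a 7 mm sideways offset, where I expected about 9.5 mm. The fingertips are probably wider than I assumed.
- **Slot angle:** the scene camera's readings are less reliable because it sees the slot at a slant. It read 0.176 rad at the start against 0.103 from the top camera.

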